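# Return burnishing balls to the flap bin

## Robot

A 6-joint arm with a two-finger parallel gripper is mounted at the origin on the work surface. World frame = base frame: x ahead of the robot, y to its left, z up, the work surface at z = 0. Lengths are in mm, angles in rad, forces in N, time in s.
With the tool pointing down it reaches from about 300 to 775 mm from the base axis. Payload 14.6 kg.
Tool frame: the origin (TCP) lies on the front face of the gripper's body, between the roots of the fingers; the fingertips stand 97 mm ahead of it and the grasp point (between the pads) lies 78 mm ahead of it; z points along the fingers, y is the line along which they close (so a half turn about z gives the same grasp; the last joint's range is limited). The gripper opens to 94 mm and grips with 3 to 60 N. Pads are 16 mm wide; open, the fingers measure 119 mm over their backs; the gripper's body (75 mm by 177 mm) begins 78 mm behind the grasp point.
Start: joints at [1.168, 0.3, 1.521, -0, 1.321, -0.067], TCP at [181.236, 519.272, 302.646] pointing down, gripper open.
Joint ranges: [-3.03, 3.03], [-0.79, 2.21], [0.23, 2.52], [-1.04, 4.18], [0, 3.07], [-2.55, 2.55]. Speed limits (rad/s): [2.22, 2.22, 2.57, 3.14, 3.14, 3.14].

## Interface

Orientations are given as [roll, pitch, yaw] about the fixed x, y, z axes, in that order (R = Rz(yaw) Ry(pitch) Rx(roll)).
In Python, from cell import * gives the robot as it stands.
- The arm moves only by the tool carry_out, never from a script. Its arguments are lists of equal length, an entry for each row: "slide": the shift along the world's x, y, z scaled (see below), a list of three; "dr": the turn, a rotation vector about the world's x, y, z scaled (see below), a list of three; "gripper": the opening in per cent of the stroke, from 0 (shut) to 100 (fully open). A call has 1 to 10 rows; each row is the pose to reach, as a shift and turn from the pose commanded when the call began, turning the shorter way round; what a row does not reach only later rows make up. The controller multiplies each number of a shift by 0.25 m and each number of a turn by 360 degrees. A row lasts 1/12 s, in which the tool goes at most 41.7 mm and 7.16 degrees, less where a joint would pass 70% of its speed; a pose out of reach is approached as far as the arm can. A call with a number of a shift or a turn outside -1 to 1 is refused whole. A call with a gripper value outside its range is refused whole. The fingers move at their own pace and stop on an object; "newtons" is the grip in N (left out, the last holds). Time passes only in rows, so rows that repeat a pose let the fingers close. It gives the time, the measured TCP pose, the force, the opening and the grip force at its end, in the units of the state.
- read_state(): the state, without advancing time (a new reading comes with each control period).
- camera(name): name is "scene" or "top" or "wrist"; returns the picture (384x512x3 uint8, red, green, blue); there is no depth.
- camera_model(name): a dict with "vfov" (degrees; the focal length in pixels is half the picture's height over the tangent of half this angle, whatever the lens; pixels are square), "cx", "cy" (the principal point, pixels), "R" (3x3) and "t" (3): a world point X has camera coordinates R X + t. Camera axes: x right, y down, z forward; pixel columns grow to the right and rows downward; lengths in mm; the calibration is good to about 2 mm. A picture is of the moment at which its call begins: read the wrist's pose just before it. camera_model takes no time and is no camera call; for the wrist camera it gives the pose at the moment of the call.
- sign_off(): hands the job in; it is judged then, once.
The state is a dict: "clock": time; "joints": joint angles; "qd": joint speeds; "effort": joint torques, N m; "eef_pos": TCP position; "eef_rot": TCP orientation; "wrist_force": force on the tool from outside, world axes, zero at the start; "moment": the same for the moment, N m; "finger_gap": finger opening in mm; "finger_force": force on a finger pad.
Only numpy, scipy, OpenCV 4.12 (cv2) and the standard library are available. Lean on these libraries where they do the work, as an engineer would, in place of code of your own. Each camera call takes 0.05 s, during which the arm holds its last target. There are 200 camera calls.

## Task

Take the scoop with the red grip and pour its three steel balls into the blue bin, pressing the yellow spring flap open with the scoop's lip. Then stand the empty scoop upright on the bench and let go, with the flap shut again; leave the black-gripped scoop where it is.

Things in the scene. Friction and masses are not known exactly. Their poses are not given: they have to be found in the camera images.
- scoop: Steel scoop, red grip, 123x60 mm, 96 tall, 0.22 kg, holding 3 steel balls. Origin midway across, in the plane of its feet (x 8-20 and 44-56 mm, z 0); z up; pours to its -x. Grip: upright block on the back wall, x 42-76, z 46-96, 14 mm thick in y (pinch across y from above). Tray floor 88 mm long rises 8 deg towards the lip, so balls roll out once the nose is over 8 deg down. Side walls 28 mm, back 40.
- scoop_lip (a point): Middle of the lower edge of the red-gripped scoop's pouring lip, a straight steel edge 60 mm wide and 3 mm thick: at x -47, y 0, z 16 mm in the scoop's frame. Axes as the scoop's.
- black_scoop: Bystander: the same scoop with a black grip, holding three green ceramic balls. Leave it where it stands. Origin and axes as the red-gripped one's.
- bin: Fixed blue steel bin, 130 (x) x 104 (y) x 110 mm high, hollow, 4 mm walls. Origin: centre of underside, z up. Mouth in its top: x -30 to 55, y -48 to 48 mm, filled by the yellow flap. A 30 mm guard (to z 140) stands along the mouth's -x and both y sides. The +x side is open (wall top z 110, outer face x 65): the scoop comes in over it, lip towards the bin's -x, yaw equal to the bin's.
- flap (a joint): Yellow spring flap in the bin's top, rad: 0 shut and level (upper face z 108 mm), grows as it is pressed down, stop 0.9. Hinge along bin y at bin x 57, z 108 mm; reaches 82 mm from it to -x, 90 wide; balls run off its free edge into the bin. Spring 0.09 N m + 0.15 N m/rad (3.5 N at 45 mm for 0.45 rad); shuts by itself; balls alone do not open it; they pass from about 0.25 rad.
- ball0: Polished steel ball, 16 mm across, 17 g; origin at its centre. One of three that start in the red-gripped scoop, side by side against its back wall.
- ball1: Polished steel ball, 16 mm across, 17 g; origin at its centre. One of three that start in the red-gripped scoop, side by side against its back wall.
- ball2: Polished steel ball, 16 mm across, 17 g; origin at its centre. One of three that start in the red-gripped scoop, side by side against its back wall.
Things that resemble listed ones, but are neither listed nor needed, are in the scene too. Leave any brown look-alike of the scoop alone.

How it is judged (in metres and radians):
On the way, in this order (a step that is already met when the one before it is completed fails the run):
1. the red-gripped scoop is lifted off the bench with the three balls in it (height (world z) of scoop above 0.03 m and distance between each of ball0, ball1, ball2 and scoop below 0.12 m), for 0.1 s.
2. the scoop presses the flap open (more than 0.12 rad) (value of joint flap above 0.12 rad and contact force between scoop and bin above 0.2 N), for 0.05 s.
3. all three balls are inside the bin, below the flap (x of ball0 in the frame of bin between -0.065 and 0.065 m and y of ball0 in the frame of bin between -0.052 and 0.052 m and z of ball0 in the frame of bin between 0 and 0.07 m and x of ball1 in the frame of bin between -0.065 and 0.065 m and y of ball1 in the frame of bin between -0.052 and 0.052 m and z of ball1 in the frame of bin between 0 and 0.07 m and x of ball2 in the frame of bin between -0.065 and 0.065 m and y of ball2 in the frame of bin between -0.052 and 0.052 m and z of ball2 in the frame of bin between 0 and 0.07 m), for 0.1 s.
At the end, for the whole second after the job is handed in: All three steel balls lie inside the bin (below 70 mm above its base), the flap is shut (under 0.1 rad), and the red-gripped scoop stands upright on the bench (feet within 12 mm of it, tilt under 10 degrees), at rest and released (all of step 3 and value of joint flap below 0.1 rad and height (world z) of scoop between -0.01 and 0.012 m and angle between scoop's own z axis and vertical below 0.17 rad and linear speed of scoop below 0.02 m/s); the robot touches nothing.
It fails at once if the black-gripped scoop is moved more than 30 mm (distance of black_scoop from where it was at the start of the episode above 0.03 m).
It also fails if it takes over 59 s, if anything falls off the work surface, if the arm or the gripper's body presses on something with over 40 N, if the wrist force passes 120 N, or if a joint passes its speed limit or range.

## Working session

There is one attempt and no reset: what is moved stays moved. The work goes in short steps, Python scripts to look and compute and a tool call to move; the robot and the scene stay as the last step left them, time stands still between calls to the robot, and variables do not carry over. Pictures are saved under pics/ and viewed, at most 10 in all, crops included, and the job is handed in when it is done.

Besides the shell and the picture viewer there is one more tool, called by a JSON object that holds its "op" and its "data", one argument or row to a line. carry_out: Moves the arm, as the interface text tells. Its arguments: {"type":"object","properties":{"slide":{"type":"array","items":{"type":"array","items":{"type":"number","minimum":-1,"maximum":1}}},"dr":{"type":"array","items":{"type":"array","items":{"type":"number","minimum":-1,"maximum":1}}},"gripper":{"type":"array","items":{"type":"number"}},"newtons":{"type":"number"}},"required":["slide","dr","gripper"]}

```bash
ls; mkdir -p pics
python3 - <<'E'
from cell import *
import cv2,numpy as np
s=read_state();print(s)
for n in ("top","scene"):
    m=camera_model(n);print(n,m)
    cv2.imwrite(f"pics/{n}0.png",cv2.cvtColor(camera(n),cv2.COLOR_RGB2BGR))
E
```

```text
pics
{'clock': 0.0, 'joints': array([ 1.16842907e+00,  3.00501376e-01,  1.52158612e+00, -1.60891277e-05,
        1.32067372e+00, -6.66317491e-02]), 'qd': array([-8.22636668e-05, -3.18020368e-04, -2.06016033e-04,  1.13718150e-03,
        7.87002315e-04,  3.18437267e-05]), 'effort': array([-2.26878648e-03, -5.31816351e+01, -3.52730978e+01,  7.06924126e-02,
        2.46304966e-02, -4.87463228e-05]), 'eef_pos': array([181.16973077, 519.15070947, 302.06751819]), 'eef_rot': array([-3.14042564e+00, -6.22567665e-05,  2.80586110e+00]), 'wrist_force': array([-0.09328171,  0.43580554, -0.03253869]), 'moment': array([-0.05697229,  0.01985529, -0.03589101]), 'finger_force': 0.0, 'finger_gap': 94.09010246332284}
top {'vfov': 45.053871424722644, 'cx': 253.05205661492906, 'cy': 187.06259841790853, 'R': array([[-1.68656952e-02, -9.99856483e-01, -1.60068416e-03],
       [-9.96156796e-01,  1.69408613e-02, -8.59339564e-02],
       [ 8.59487404e-02,  1.45196489e-04, -9.96299550e-01]]), 't': array([ -82.33951114,  437.62040367, 1183.81431788])}
scene {'vfov': 42.393089010346486, 'cx': 260.58624386909247, 'cy': 187.62659212506432, 'R': array([[-0.39740814,  0.91755119, -0.0129067 ],
       [ 0.56880161,  0.23527248, -0.78810633],
       [-0.72009131, -0.32054122, -0.61540379]]), 't': array([ 252.27676627, -144.76872682, 1586.91798762])}
```

View pics/top0.png

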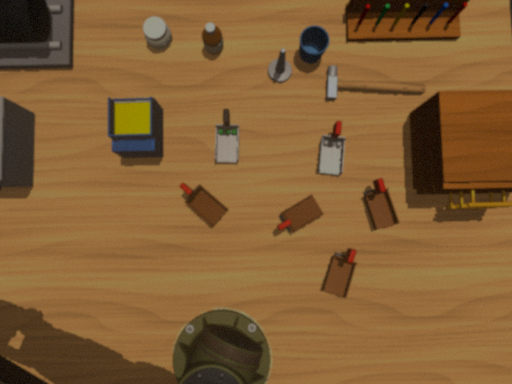

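View pics/scene0.png

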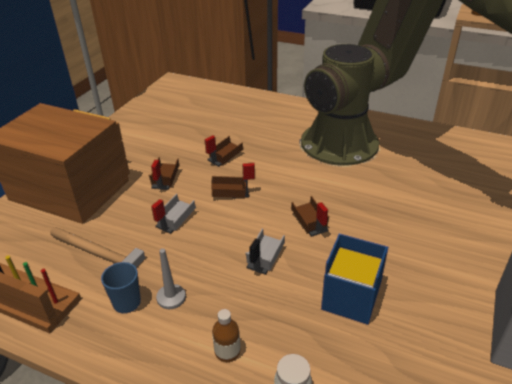

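The candidates for the red-gripped scoop in the top picture are the steel-tray red grip at (331,152), the steel black grip at (227,147), and brown look-alikes at (207,205), (300,213), (380,207) and (340,272). I choose the steel one with the red grip at (331,152). The bin is at (135,127). Next is a close crop of the scoop and bin.

```bash
cat > h.py <<'E'
from cell import *
import cv2,numpy as np
def K(m,h=384):
    f=h/2/np.tan(np.radians(m["vfov"]/2));return np.array([[f,0,m["cx"]],[0,f,m["cy"]],[0,0,1]])
def proj(m,X):
    p=(np.atleast_2d(X)@m["R"].T+m["t"])@K(m).T;return p[:,:2]/p[:,2:]
def back(m,uv,z):
    C=-m["R"].T@m["t"];d=m["R"].T@np.linalg.inv(K(m))@[*uv,1];return C+d*(z-C[2])/d[2]
def Rz(a): c,s=np.cos(a),np.sin(a);return np.array([[c,-s,0],[s,c,0],[0,0,1]])
E
python3 - <<'E'
from h import *
m=camera_model("top");print(-m["R"].T@m["t"])
t=cv2.imread("pics/top0.png");s=cv2.imread("pics/scene0.png")
z=lambda a,x,y:cv2.resize(a[y:y+75,x:x+100],(400,300),interpolation=cv2.INTER_CUBIC)
cv2.imwrite("pics/crop0.png",np.vstack([np.hstack([z(t,290,105),z(t,85,85)]),np.hstack([z(s,130,180),z(s,305,235)])]))
for n,uv,h in [("grip",(337,129),96),("lip",(329,174),18),("bin tl",(109,99),140),("br",(153,97),140)]: print(n,back(m,uv,h))
E
```

```text
[ 332.80247665  -89.91324626 1216.9083251 ]
grip [ 569.12155182 -298.33368228   96.        ]
lip [ 467.0175976 -288.1453104   18.       ]
bin tl [641.43356867 248.80231401 140.        ]
br [644.47279228 144.2816575  140.        ]
```

View pics/crop0.png

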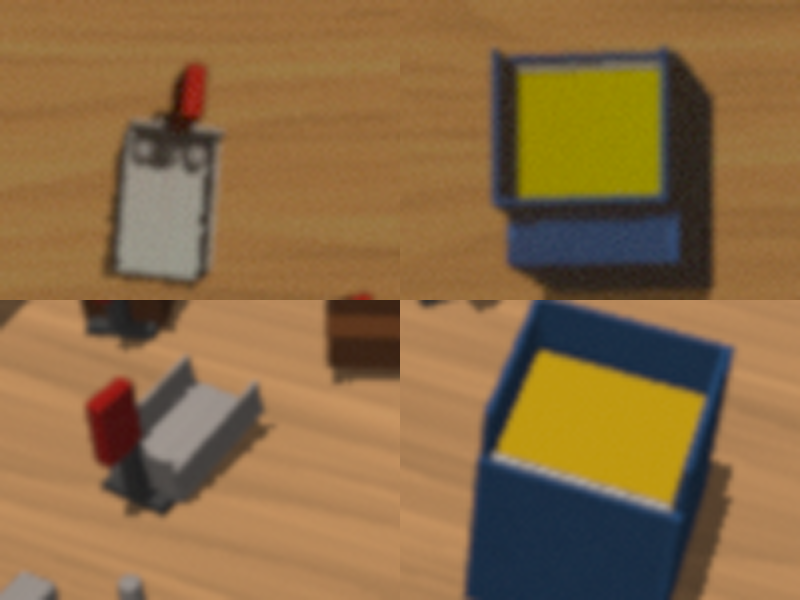

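The close crop confirms the choice: steel tray, red grip with its top centre near crop (193,95), three balls at the back wall, and the lip facing the robot. The bin's open hinge side (grey strip) faces world +x, and its deck faces −x, so its yaw is about 0.

Run:
```python
from h import *
from scipy.optimize import least_squares
m=camera_model("top")
px=lambda U,V,x0,y0:(x0+(U+.5)/4-.5,y0+(V+.5)/4-.5)
b=[((110,265),(-65,52,110)),((280,262),(-65,-52,110)),((95,52),(65,52,140)),((270,50),(65,-52,140))]
uv=np.array([px(*p,85,85) for p,_ in b]);X=np.array([x for _,x in b],float)
for f in (65,60,55):
    X[2:,0]=f
    r=least_squares(lambda q:(proj(m,X@Rz(q[2]).T+[q[0],q[1],0])-uv).ravel(),[585,195,0]);print("bin",f,r.x,np.round(r.fun,1))
for p in [(100,205),(265,203)]:print(back(m,px(*p,85,85),140))
for p,z in [((193,95),96),((116,275),47),((200,280),47),((130,125),47),((218,135),40)]:print(back(m,px(*p,290,105),z))
```

```text
bin 65 [5.83186688e+02 1.98189197e+02 1.27119713e-03] [-0.3  1.5  0.2  1.5  0.  -1.4  0.  -1.7]
bin 60 [5.85702363e+02 1.98190607e+02 6.68228459e-04] [-0.3  0.5  0.2  0.5  0.  -0.4  0.1 -0.6]
bin 55 [5.88220945e+02 1.98189057e+02 7.92749166e-05] [-0.3 -0.5  0.2 -0.5  0.   0.6  0.1  0.4]
[552.62385278 246.45022436 140.        ]
[552.14662384 149.13649345 140.        ]
[ 570.64183611 -300.53276179   96.        ]
[ 465.81902467 -257.03149116   47.        ]
[ 461.7129959  -310.29631179   47.        ]
[ 562.25287193 -268.79506413   47.        ]
[ 556.13308741 -326.28610912   40.        ]
```

{"op": "carry_out", "data": {
  "slide": [
    [0.19,-0.41,0],
    [0.38,-0.82,0],
    [0.38,-0.82,0],
    [0.38,-0.82,0],
    [0.38,-0.82,0],
    [0.38,-0.82,0]
  ],
  "dr": [
    [0,0,0.02],
    [0,0,0.037],
    [0,0,0.037],
    [0,0,0.037],
    [0,0,0.037],
    [0,0,0.037]
  ],
  "gripper": [100,100,100,100,100,100]
}}

```text
clock: 0.6
eef_pos: [277.1, 311.1, 302.5]
eef_rot: [-3.141, 0.0, 3.037]
wrist_force: [-1.0, -0.0, -0.3]
finger_gap: 94.2
finger_force: 0.0
```

{"op": "carry_out", "data": {
  "slide": [
    [0.38,-0.82,0],
    [0.38,-0.82,0],
    [0.38,-0.82,0],
    [0.38,-0.82,0],
    [0.38,-0.82,0],
    [0.38,-0.82,0],
    [0.38,-0.82,0]
  ],
  "dr": [
    [0,0,0],
    [0,0,0],
    [0,0,0],
    [0,0,0],
    [0,0,0],
    [0,0,0],
    [0,0,0]
  ],
  "gripper": [100,100,100,100,100,100,100]
}}

```text
clock: 1.18
eef_pos: [372.2, 106.6, 302.5]
eef_rot: [-3.141, -0.0, 3.034]
wrist_force: [0.6, 0.9, -0.8]
finger_gap: 94.0
finger_force: 0.0
```

{"op": "carry_out", "data": {
  "slide": [
    [0.3,-0.82,0],
    [0.3,-0.82,0],
    [0.3,-0.82,0],
    [0.3,-0.82,0],
    [0.3,-0.82,0],
    [0.3,-0.82,0],
    [0.3,-0.82,0]
  ],
  "dr": [
    [0,0,-0.005],
    [0,0,-0.005],
    [0,0,-0.005],
    [0,0,-0.005],
    [0,0,-0.005],
    [0,0,-0.005],
    [0,0,-0.005]
  ],
  "gripper": [100,100,100,100,100,100,100]
}}

```text
clock: 1.77
eef_pos: [446.6, -97.1, 302.0]
eef_rot: [3.141, -0.001, 3.004]
wrist_force: [0.3, -0.3, -1.1]
finger_gap: 94.1
finger_force: 0.0
```

{"op": "carry_out", "data": {
  "slide": [
    [0.35,-0.74,0],
    [0.35,-0.74,0],
    [0.35,-0.74,0],
    [0.35,-0.74,0],
    [0.35,-0.74,0],
    [0.35,-0.74,0],
    [0.35,-0.74,0],
    [0.35,-0.74,0]
  ],
  "dr": [
    [0,0,0],
    [0,0,0],
    [0,0,0],
    [0,0,0],
    [0,0,0],
    [0,0,0],
    [0,0,0],
    [0,0,0]
  ],
  "gripper": [100,100,100,100,100,100,100,100]
}}

```text
clock: 2.43
eef_pos: [534.0, -278.8, 302.5]
eef_rot: [3.141, -0.001, 3.008]
wrist_force: [-0.2, 0.6, -0.0]
finger_gap: 94.0
finger_force: 0.0
```

Run:
```python
from h import *
print(read_state()["eef_pos"],read_state()["eef_rot"])
m=camera_model("wrist");print(m["R"],-m["R"].T@m["t"],m["vfov"])
w=cv2.cvtColor(camera("wrist"),cv2.COLOR_RGB2BGR);cv2.imwrite("pics/w0.png",w)
np.save("pics/w0.npy",m,allow_pickle=True)
```

```text
[ 533.9525444  -278.7750056   302.45596023] [ 3.14102042e+00 -7.14665542e-04  3.00810910e+00]
[[ 1.33585901e-01  9.91037037e-01  6.31899267e-04]
 [ 9.51566052e-01 -1.28443550e-01  2.79328306e-01]
 [ 2.76905860e-01 -3.67130295e-02 -9.60195448e-01]] [ 451.86186432 -268.53015607  384.53199818] 64.8033363977585
```

View pics/w0.png

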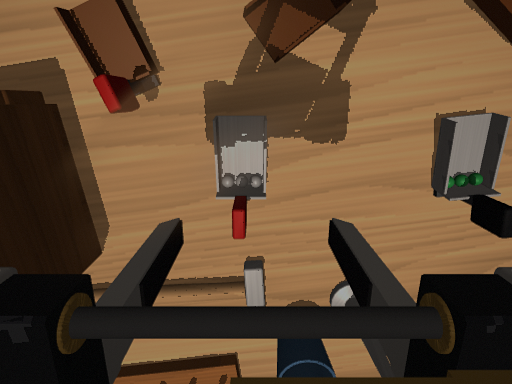

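The wrist picture shows the scoop's tray at about (241,155), the three steel balls at (228/243/257,181) and the red grip from (240,197) to (239,238). The black scoop with green balls is at the right edge, (470,160).

Run:
```python
from h import *
m=np.load("pics/w0.npy",allow_pickle=True).item()
for n,p,z in [("gripfar",(239,238),96),("grip front top?",(239.5,208),96),("ballL",(228,181),14),("ballM",(243,181),14),("ballR",(257,181),14),("backL",(216,197),40),("backR",(267,197),40),("lipL",(220,160),25),("lipR",(265,160),25)]:print(n,back(m,p,z).round(1))
w=cv2.imread("pics/w0.png");hsv=cv2.cvtColor(w,cv2.COLOR_BGR2HSV)
r=((hsv[...,0]<8)|(hsv[...,0]>172))&(hsv[...,1]>150)
for v in range(190,244,4):
    c=np.where(r[v,200:280])[0]+200
    print(v,(c.min(),c.max(),w[v,c].mean(0).round()) if len(c) else None)
# predicted projections for trial poses
top=np.array([[x,y,96] for x in(42,76) for y in(-7,7)]);bw=np.array([[x,0,z] for x,z in((42,96),(42,46),(-47,19))]+[[-47,30,19],[-47,-30,19]])
for yaw in(-.10,-.14,-.18):
    c=np.array([570.6,-300.5,0])-Rz(yaw)@[59,0,0]
    print(yaw,c.round(1),proj(m,np.vstack([top,bw])@Rz(yaw).T+c).round(0).tolist())
```

```text
gripfar [ 587.4 -303.9   96. ]
grip front top? [ 554.6 -298.4   96. ]
ballL [ 545.8 -316.    14. ]
ballM [ 548.4 -297.1   14. ]
ballR [ 550.7 -279.5   14. ]
backL [ 556.9 -330.    40. ]
backR [ 565.1 -269.5   40. ]
lipL [ 515.9 -320.    25. ]
lipR [ 523.1 -266.2   25. ]
190 None
194 None
198 (np.int64(235), np.int64(245), array([ 5.,  8., 46.]))
202 (np.int64(234), np.int64(245), array([ 5.,  6., 44.]))
206 (np.int64(233), np.int64(245), array([ 4.,  5., 44.]))
210 (np.int64(232), np.int64(245), array([11., 14., 95.]))
214 (np.int64(232), np.int64(245), array([ 25.,  29., 135.]))
218 (np.int64(232), np.int64(245), array([ 24.,  29., 134.]))
222 (np.int64(232), np.int64(245), array([ 23.,  28., 130.]))
226 (np.int64(232), np.int64(245), array([ 24.,  29., 133.]))
230 (np.int64(233), np.int64(244), array([ 23.,  28., 142.]))
234 (np.int64(233), np.int64(244), array([ 23.,  26., 140.]))
238 (np.int64(234), np.int64(243), array([ 28.,  42., 131.]))
242 None
-0.1 [ 511.9 -294.6    0. ] [[232.0, 207.0], [246.0, 207.0], [234.0, 238.0], [247.0, 238.0], [239.0, 207.0], [241.0, 193.0], [239.0, 113.0], [264.0, 113.0], [213.0, 114.0]]
-0.14 [ 512.2 -292.3    0. ] [[233.0, 207.0], [247.0, 207.0], [233.0, 238.0], [247.0, 238.0], [240.0, 207.0], [242.0, 193.0], [242.0, 113.0], [268.0, 114.0], [217.0, 113.0]]
-0.18 [ 512.6 -289.9    0. ] [[233.0, 207.0], [247.0, 208.0], [233.0, 238.0], [246.0, 238.0], [240.0, 207.0], [242.0, 193.0], [246.0, 114.0], [271.0, 115.0], [220.0, 112.0]]
```

{"op": "carry_out", "data": {
  "slide": [
    [0.152,-0.091,0],
    [0.152,-0.091,-0.15],
    [0.152,-0.091,-0.3],
    [0.152,-0.091,-0.4],
    [0.152,-0.091,-0.5],
    [0.152,-0.091,-0.56],
    [0.152,-0.091,-0.61],
    [0.152,-0.091,-0.61],
    [0.152,-0.091,-0.61],
    [0.152,-0.091,-0.61]
  ],
  "dr": [
    [0,0,0],
    [0,0,0],
    [0,0,0],
    [0,0,0],
    [0,0,0],
    [0,0,0],
    [0,0,0],
    [0,0,0],
    [0,0,0],
    [0,0,0]
  ],
  "gripper": [100,100,100,100,100,100,100,100,100,100]
}}

```text
clock: 3.32
eef_pos: [572.3, -303.2, 151.9]
eef_rot: [-3.141, 0.002, 3.007]
wrist_force: [-0.8, 1.4, -0.3]
finger_gap: 93.6
finger_force: 0.0
```

{"op": "carry_out", "data": {
  "slide": [
    [0,0,0],
    [0,0,0],
    [0,0,0],
    [0,0,0],
    [0,0,0],
    [0,0,0],
    [0,0,0],
    [0,0,0],
    [0,0,0],
    [0,0,0]
  ],
  "dr": [
    [0,0,0],
    [0,0,0],
    [0,0,0],
    [0,0,0],
    [0,0,0],
    [0,0,0],
    [0,0,0],
    [0,0,0],
    [0,0,0],
    [0,0,0]
  ],
  "gripper": [80,60,45,35,25,20,10,5,0,0],
  "newtons": 60
}}

```text
clock: 4.15
eef_pos: [571.7, -303.5, 150.1]
eef_rot: [3.142, -0.0, 3.007]
wrist_force: [0.2, 0.1, 0.3]
finger_gap: 30.9
finger_force: 0.0
```

{"op": "carry_out", "data": {
  "slide": [
    [0,0.008,0],
    [0,0.008,0],
    [0,0.008,0],
    [0,0.008,0],
    [0,0.008,0],
    [0,0.008,0]
  ],
  "dr": [
    [0,0,0],
    [0,0,0],
    [0,0,0],
    [0,0,0],
    [0,0,0],
    [0,0,0]
  ],
  "gripper": [0,0,0,0,0,0],
  "newtons": 60
}}

```text
clock: 4.65
eef_pos: [571.7, -301.4, 150.1]
eef_rot: [3.141, -0.0, 3.007]
wrist_force: [0.3, 1.0, 0.2]
finger_gap: 13.6
finger_force: 60.0
```

{"op": "carry_out", "data": {
  "slide": [
    [0,0,0.02],
    [0,0,0.05],
    [0,0,0.09],
    [0,0,0.14],
    [0,0,0.2],
    [0,0,0.27],
    [0,0,0.34],
    [0,0,0.41],
    [0,0,0.47],
    [0,0,0.5]
  ],
  "dr": [
    [0,0,0],
    [0,0,0],
    [0,0.003,0],
    [0,0.006,0],
    [0,0.01,0],
    [0,0.014,0],
    [0,0.014,0],
    [0,0.014,0],
    [0,0.014,0],
    [0,0.014,0]
  ],
  "gripper": [0,0,0,0,0,0,0,0,0,0]
}}

```text
clock: 5.48
eef_pos: [571.9, -301.6, 278.0]
eef_rot: [-3.128, -0.084, 3.006]
wrist_force: [1.2, -0.3, -2.6]
finger_gap: 13.5
finger_force: 60.0
```

Run:
```python
from h import *
s=read_state();print(s["eef_pos"],s["eef_rot"],s["wrist_force"],s["finger_gap"])
cv2.imwrite("pics/w1.png",cv2.cvtColor(camera("wrist"),cv2.COLOR_RGB2BGR))
```

```text
[ 571.93291958 -301.64935067  278.0364736 ] [-3.12846584 -0.08424468  3.00613664] [ 1.17578591 -0.31434478 -2.63087164] 13.539385950878454
```

View pics/w1.png

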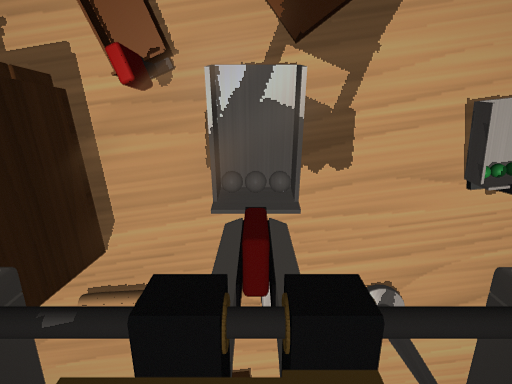

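The three balls are still in the tray, at (231/256/280,181), and the scoop is held square.

{"op": "carry_out", "data": {
  "slide": [
    [0.008,0.03,0.01],
    [0.03,0.1,0.03],
    [0.06,0.2,0.06],
    [0.09,0.32,0.09],
    [0.13,0.44,0.09],
    [0.16,0.56,0.09],
    [0.19,0.68,0.09],
    [0.22,0.8,0.09],
    [0.25,0.9,0.09],
    [0.28,1.0,0.09]
  ],
  "dr": [
    [0,0,0.001],
    [0,0,0.003],
    [0,0,0.005],
    [0,0,0.008],
    [0,0,0.01],
    [0,0,0.013],
    [0,0,0.015],
    [0,0,0.018],
    [0,0,0.02],
    [0,0,0.0215]
  ],
  "gripper": [0,0,0,0,0,0,0,0,0,0]
}}

```text
clock: 6.37
eef_pos: [641.7, -49.3, 296.6]
eef_rot: [-3.13, -0.089, -3.14]
wrist_force: [-0.2, -0.2, -1.4]
finger_gap: 14.2
finger_force: 60.0
```

{"op": "carry_out", "data": {
  "slide": [
    [0.03,0.1,0],
    [0.06,0.2,0],
    [0.1,0.32,0],
    [0.14,0.44,0],
    [0.18,0.56,0],
    [0.21,0.68,0],
    [0.24,0.8,0],
    [0.26,0.9,0],
    [0.28,0.97,0],
    [0.28,0.98,0]
  ],
  "dr": [
    [0,0,0],
    [0,0,0],
    [0,0,0],
    [0,0,0],
    [0,-0.002,0],
    [0,-0.004,0],
    [0,-0.006,0],
    [0,-0.008,0],
    [0,-0.008,0],
    [0,-0.008,0]
  ],
  "gripper": [0,0,0,0,0,0,0,0,0,0]
}}

```text
clock: 7.2
eef_pos: [711.3, 197.4, 295.7]
eef_rot: [-3.13, -0.039, -3.138]
wrist_force: [0.4, 0.2, -2.7]
finger_gap: 13.7
finger_force: 60.0
```

Run:
```python
from h import *
s=read_state();print(s["eef_pos"],s["eef_rot"],s["wrist_force"],s["joints"],s["clock"])
m=camera_model("wrist");cv2.imwrite("pics/w2.png",cv2.cvtColor(camera("wrist"),cv2.COLOR_RGB2BGR))
from scipy.spatial.transform import Rotation as R
Rt=R.from_euler("xyz",s["eef_rot"]);Rs=Rt*R.from_euler("xyz",[np.pi,0,np.pi]).inv()
print("scoop rpy deg",Rs.as_euler("xyz",degrees=True))
P=np.array([[-47,30,19],[-47,-30,19],[-47,30,16],[-47,-30,16]])
W=Rs.apply(P-[59,0,150])+s["eef_pos"];print(W.round(1),proj(m,W).round(1))
B=np.array([[65,52,110],[65,-52,110],[-30,48,140],[-30,-48,140],[57,45,108],[57,-45,108],[-25,45,108],[-25,-45,108]])+[587,198,0]
print("bin",proj(m,B).round(0).tolist())
```

```text
[711.31132994 197.4212301  295.71019066] [-3.12977969 -0.03913533 -3.13822524] [ 0.39687232  0.18085166 -2.66754443] [ 0.22184871  0.77975769  0.82000057 -0.00305238  1.58259876 -1.35252003] 7.2
scoop rpy deg [-0.67683313  2.24228902  0.19293877]
[[600.2 225.5 168.6]
 [600.4 165.5 169.3]
 [600.  225.5 165.6]
 [600.3 165.5 166.3]] [[302.1  62.2]
 [210.4  62.3]
 [301.4  62.8]
 [211.   62.8]]
bin [[318.0, 136.0], [201.0, 135.0], [328.0, 4.0], [193.0, 4.0], [310.0, 126.0], [209.0, 126.0], [315.0, 24.0], [205.0, 24.0]]
```

View pics/w2.png

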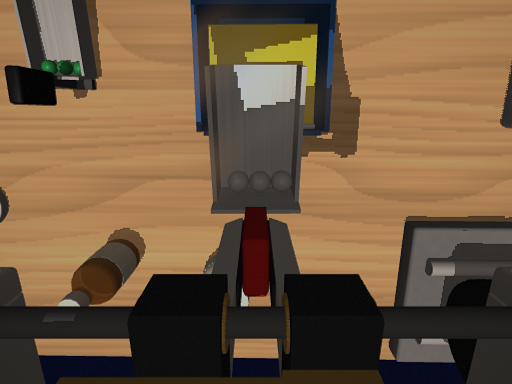

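The picture shows the balls at (238/260/281,181), the flap's free edge at row 24 between columns 208 and 317, and the scoop's lip at row 65. This matches the predicted bin position to within about 2 mm.

{"op": "carry_out", "data": {
  "slide": [
    [-0.005,0.002,-0.02],
    [-0.01,0.004,-0.05],
    [-0.02,0.006,-0.08],
    [-0.025,0.008,-0.11],
    [-0.03,0.008,-0.135],
    [-0.033,0.008,-0.148],
    [-0.033,0.008,-0.15],
    [-0.033,0.008,-0.15]
  ],
  "dr": [
    [0.0005,-0.002,0],
    [0.001,-0.004,0],
    [0.0015,-0.007,0],
    [0.0019,-0.01,0],
    [0.0019,-0.012,-0.0005],
    [0.0019,-0.014,-0.0005],
    [0.0019,-0.0146,-0.0005],
    [0.0019,-0.0146,-0.0005]
  ],
  "gripper": [0,0,0,0,0,0,0,0]
}}

```text
clock: 7.92
eef_pos: [703.4, 195.0, 260.1]
eef_rot: [3.142, 0.054, 3.138]
wrist_force: [0.5, -0.3, -2.3]
finger_gap: 13.7
finger_force: 60.0
```

```bash
cat >> h.py <<'E'
from scipy.spatial.transform import Rotation as R
def scoop():
    s=read_state();Rs=R.from_euler("xyz",s["eef_rot"])*R.from_euler("xyz",[np.pi,0,np.pi]).inv()
    o=Rs.apply([-59,0,-150])+s["eef_pos"];return s,Rs,o,Rs.apply([-47,0,16])+o
E
cat > plan.py <<'E'
from h import *
import sys
# rows: alpha(deg nose down), lip bin x, lip z -> numbers for carry_out
s,Rs,o,l=scoop();print(s["eef_pos"],Rs.as_euler("xyz",degrees=True),"lip",l,s["wrist_force"],s["clock"])
for a in sys.argv[1:]:
    al,x,z=map(float,a.split(","));Q=R.from_euler("y",-al,degrees=True)
    t=Q.apply([106,0,134])+[587+x,199.5,z]
    print(a,((t-s["eef_pos"])/250).round(3),((Q*Rs.inv()).as_rotvec(degrees=True)/360).round(4),np.hypot(*t[:2]).round())
E
python3 plan.py 5,17,112 10,17,107 16,17,102 22,17,99 28,17,97 32,17,95 36,17,93
```

```text
[703.36539619 195.00122594 260.07977243] [ 2.80681717e-03 -3.11754902e+00 -2.16371495e-01] lip [604.81054055 195.37997424 120.51331164] [ 0.49463109 -0.27784488 -2.27860819] 7.9167
5,17,112 [-0.022  0.018 -0.021] [-0.     -0.0052  0.0006] 726.0
10,17,107 [-0.073  0.018 -0.011] [-0.     -0.0191  0.0006] 714.0
16,17,102 [-0.138  0.018 -0.   ] [-0.0001 -0.0358  0.0006] 698.0
22,17,99 [-0.205  0.018  0.011] [-0.0001 -0.0525  0.0006] 682.0
28,17,97 [-0.275  0.018  0.02 ] [-0.0001 -0.0691  0.0006] 665.0
32,17,95 [-0.322  0.018  0.019] [-0.0002 -0.0802  0.0006] 654.0
36,17,93 [-0.369  0.018  0.015] [-0.0002 -0.0913  0.0006] 643.0
```

```bash
python3 plan.py 6,17,115 12,17,111 18,17,106.5 24,17,102 30,17,98 36,17,94 38,17,92 | tail -7
```

```text
6,17,115 [-0.032  0.018 -0.003] [-0.     -0.008   0.0006] 723.0
12,17,111 [-0.094  0.018  0.016] [-0.0001 -0.0247  0.0006] 708.0
18,17,106.5 [-0.16   0.018  0.026] [-0.0001 -0.0413  0.0006] 693.0
24,17,102 [-0.228  0.018  0.03 ] [-0.0001 -0.058   0.0006] 676.0
30,17,98 [-0.298  0.018  0.028] [-0.0001 -0.0747  0.0006] 660.0
36,17,94 [-0.369  0.018  0.019] [-0.0002 -0.0913  0.0006] 643.0
38,17,92 [-0.393  0.018  0.011] [-0.0002 -0.0969  0.0006] 637.0
```

{"op": "carry_out", "data": {
  "slide": [
    [-0.032,0.018,-0.003],
    [-0.094,0.018,0.016],
    [-0.16,0.018,0.026],
    [-0.228,0.018,0.03],
    [-0.298,0.018,0.028],
    [-0.369,0.018,0.019],
    [-0.393,0.018,0.011],
    [-0.393,0.018,0.011],
    [-0.393,0.018,0.011],
    [-0.393,0.018,0.011]
  ],
  "dr": [
    [0,-0.008,0.0006],
    [0,-0.0247,0.0006],
    [0,-0.0413,0.0006],
    [0,-0.058,0.0006],
    [0,-0.0747,0.0006],
    [0,-0.0913,0.0006],
    [0,-0.0969,0.0006],
    [0,-0.0969,0.0006],
    [0,-0.0969,0.0006],
    [0,-0.0969,0.0006]
  ],
  "gripper": [0,0,0,0,0,0,0,0,0,0]
}}

```text
clock: 8.75
eef_pos: [606.0, 199.9, 263.6]
eef_rot: [3.14, 0.663, 3.141]
wrist_force: [-2.1, 0.2, 0.3]
finger_gap: 13.8
finger_force: 60.0
```

Run:
```python
from h import *
s,Rs,o,l=scoop();print(s["eef_pos"],Rs.as_euler("xyz",degrees=True),"lip",l,s["wrist_force"],s["clock"],s["finger_gap"])
m=camera_model("wrist")
w=cv2.cvtColor(camera("wrist"),cv2.COLOR_RGB2BGR);t=cv2.cvtColor(camera("scene"),cv2.COLOR_RGB2BGR)
z=cv2.resize(t[195:345,275:425],(400,400),interpolation=cv2.INTER_CUBIC)
cv2.imwrite("pics/w3.png",np.hstack([cv2.resize(w[:384,100:484],(400,400)),z]))
```

```text
[605.99761582 199.90059036 263.62433636] [  0.08434611 -37.97707295  -0.04562714] lip [604.89881433 200.0987291   92.77131949] [-2.10369216  0.20680885  0.295326  ] 8.75 13.799631494392624
```

View pics/w3.png

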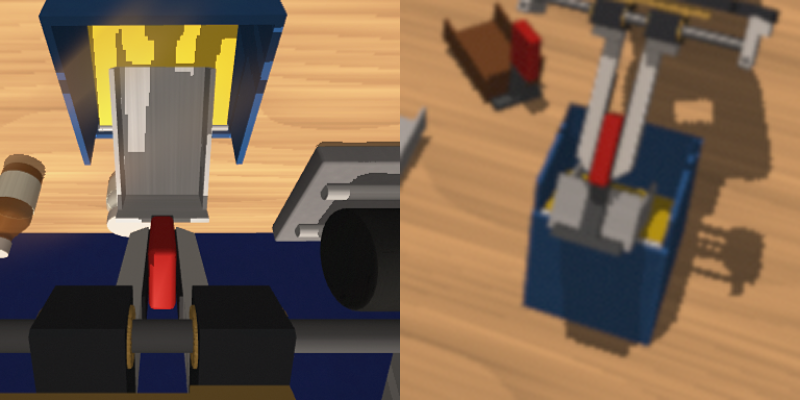

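The tray is empty and the lip is pressing the flap, which shows yellow around it; no balls are visible on top. I'll press a little deeper so everything clears, then back out.

```bash
python3 plan.py 42,17,87 36,17,94 30,19,100 26,22,108 20,30,125 10,40,150 0,50,170
```

```text
[606.0189737  199.86720945 263.16260225] [  0.08469531 -37.98846082  -0.04408576] lip [604.95412481 200.0661092   92.30937127] [-1.80722722  0.20516574  0.59248093] 8.85
42,17,87 [-0.052 -0.001 -0.023] [-0.0002 -0.0111 -0.    ] 626.0
36,17,94 [ 0.02  -0.001  0.006] [-0.0002  0.0055 -0.    ] 643.0
30,19,100 [ 0.099 -0.001  0.024] [-0.0002  0.0222 -0.    ] 662.0
26,22,108 [ 0.158 -0.001  0.047] [-0.0002  0.0333 -0.    ] 676.0
20,30,125 [ 0.259 -0.001  0.096] [-0.0002  0.05    0.    ] 700.0
10,40,150 [ 0.408 -0.001  0.149] [-0.0002  0.0777  0.    ] 736.0
0,50,170 [ 0.548 -0.001  0.163] [-0.0002  0.1055  0.    ] 769.0
```

{"op": "carry_out", "data": {
  "slide": [
    [-0.026,0,-0.012],
    [-0.052,0,-0.023],
    [-0.052,0,-0.023],
    [-0.052,0,-0.023],
    [-0.052,0,-0.023],
    [-0.052,0,-0.023],
    [-0.052,0,-0.023],
    [-0.052,0,-0.023]
  ],
  "dr": [
    [0,-0.006,0],
    [0,-0.011,0],
    [0,-0.011,0],
    [0,-0.011,0],
    [0,-0.011,0],
    [0,-0.011,0],
    [0,-0.011,0],
    [0,-0.011,0]
  ],
  "gripper": [0,0,0,0,0,0,0,0]
}}

```text
clock: 9.52
eef_pos: [592.5, 200.0, 257.2]
eef_rot: [3.14, 0.732, 3.142]
wrist_force: [-2.0, -0.3, 1.0]
finger_gap: 13.6
finger_force: 60.0
```

{"op": "carry_out", "data": {
  "slide": [
    [0.03,0,0.01],
    [0.06,0,0.025],
    [0.11,0,0.045],
    [0.15,0,0.065],
    [0.2,0,0.09],
    [0.25,0,0.12],
    [0.31,0,0.16],
    [0.34,0,0.2],
    [0.34,0,0.24],
    [0.34,0,0.28]
  ],
  "dr": [
    [0,0.007,0],
    [0,0.0166,0],
    [0,0.026,0],
    [0,0.0333,0],
    [0,0.0444,0],
    [0,0.055,0],
    [0,0.064,0],
    [0,0.07,0],
    [0,0.07,0],
    [0,0.07,0]
  ],
  "gripper": [0,0,0,0,0,0,0,0,0,0]
}}

```text
clock: 10.35
eef_pos: [677.5, 199.8, 327.0]
eef_rot: [3.14, 0.293, 3.141]
wrist_force: [1.6, 0.2, -1.5]
finger_gap: 13.4
finger_force: 60.0
```

Run:
```python
from h import *
s,Rs,o,l=scoop();print(s["eef_pos"],Rs.as_euler("xyz",degrees=True),"o",o,"lip",l,s["wrist_force"],s["clock"],s["finger_gap"])
w=cv2.cvtColor(camera("top"),cv2.COLOR_RGB2BGR);t=cv2.cvtColor(camera("scene"),cv2.COLOR_RGB2BGR);q=cv2.cvtColor(camera("wrist"),cv2.COLOR_RGB2BGR)
z=cv2.resize(t[195:345,275:425],(400,400),interpolation=cv2.INTER_CUBIC)
cv2.imwrite("pics/w4.png",np.hstack([cv2.resize(q[:384,100:484],(400,400)),z]))
```

```text
[677.49397992 199.83730342 327.02780055] [ 6.93168042e-02 -1.68078072e+01 -1.19982457e-02] o [664.38879616 200.02151869 166.37531777] lip [614.77003582 200.01255241 168.101163  ] [ 1.62390081  0.15142122 -1.4616181 ] 10.35 13.43751065996632
```

View pics/w4.png

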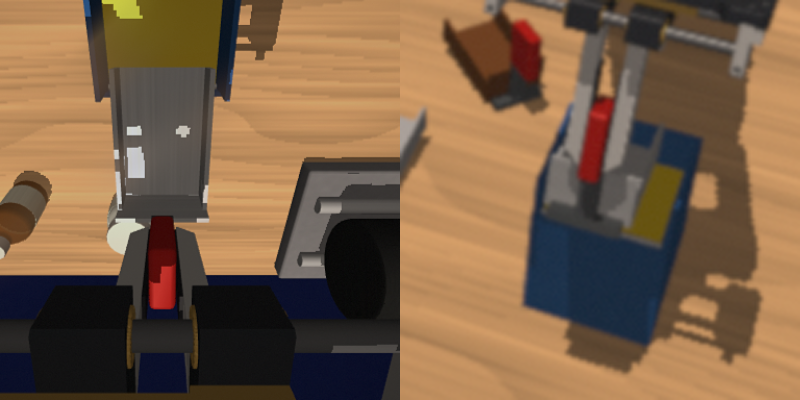

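The tray is empty, the flap is level and shut with nothing on it, and the white patches are sunlight. I'm returning to the scoop's original spot.

{"op": "carry_out", "data": {
  "slide": [
    [0.02,-0.05,0.1],
    [0.04,-0.15,0.12],
    [0.03,-0.3,0.12],
    [0,-0.45,0.12],
    [-0.05,-0.6,0.1],
    [-0.1,-0.75,0.05],
    [-0.15,-0.9,0],
    [-0.2,-1.0,0],
    [-0.2,-1.0,0]
  ],
  "dr": [
    [0,0.01,0],
    [0,0.025,0],
    [0,0.04,0],
    [0,0.0467,0],
    [0,0.0467,0],
    [0,0.0467,0],
    [0,0.0467,0],
    [0,0.0467,0],
    [0,0.0467,0]
  ],
  "gripper": [0,0,0,0,0,0,0,0,0]
}}

```text
clock: 11.25
eef_pos: [625.0, -54.2, 326.2]
eef_rot: [3.141, -0.002, 3.138]
wrist_force: [-0.2, -0.5, -0.3]
finger_gap: 13.9
finger_force: 60.0
```

{"op": "carry_out", "data": {
  "slide": [
    [-0.02,-0.1,0],
    [-0.05,-0.25,0],
    [-0.08,-0.4,0],
    [-0.11,-0.55,-0.05],
    [-0.14,-0.7,-0.1],
    [-0.17,-0.85,-0.2],
    [-0.2,-0.95,-0.3],
    [-0.22,-1.0,-0.4],
    [-0.22,-1.0,-0.4],
    [-0.22,-1.0,-0.4]
  ],
  "dr": [
    [0,0,-0.004],
    [0,0,-0.008],
    [0,0,-0.012],
    [0,0,-0.016],
    [0,0,-0.02],
    [0,0,-0.0215],
    [0,0,-0.0215],
    [0,0,-0.0215],
    [0,0,-0.0215],
    [0,0,-0.0215]
  ],
  "gripper": [0,0,0,0,0,0,0,0,0,0]
}}

```text
clock: 12.08
eef_pos: [571.9, -299.5, 226.3]
eef_rot: [3.139, -0.002, 3.006]
wrist_force: [0.3, 0.1, -0.7]
finger_gap: 13.8
finger_force: 60.0
```

Run:
```python
from h import *
s,Rs,o,l=scoop();print(s["eef_pos"],Rs.as_euler("xyz",degrees=True),"o",o,"lip",l,s["wrist_force"],s["clock"],s["finger_gap"])
m=camera_model("wrist")
q=cv2.cvtColor(camera("wrist"),cv2.COLOR_RGB2BGR);t=cv2.cvtColor(camera("scene"),cv2.COLOR_RGB2BGR)
print(proj(m,Rs.apply([[-47,30,19],[-47,-30,19]])+o))
z=cv2.resize(t[130:280,105:255],(400,400),interpolation=cv2.INTER_CUBIC)
cv2.imwrite("pics/w5.png",np.hstack([cv2.resize(q[:384,64:448],(400,400)),z]))
```

```text
[ 571.89492423 -299.51122936  226.25523059] [ 0.12583468  0.13120871 -7.77525863] o [ 513.14172669 -291.15639669   76.39109696] lip [ 466.60549967 -284.83766331   92.49864745] [ 0.26528937  0.07425263 -0.66399053] 12.0833 13.846486024955993
[[302.32773716  62.08939289]
 [210.65083893  62.13958988]]
```

View pics/w5.png

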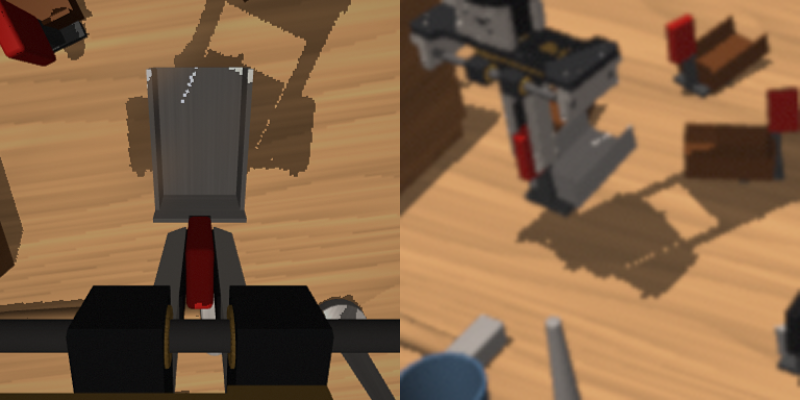

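The scoop is level in the hand, with its lip at the same row as before, and the spot below is clear. Lowering now.

{"op": "carry_out", "data": {
  "slide": [
    [0,0,-0.08],
    [0,0,-0.16],
    [0,0,-0.22],
    [0,0,-0.26],
    [0,0,-0.28],
    [0,0,-0.29],
    [0,0,-0.297],
    [0,0,-0.302],
    [0,0,-0.304],
    [0,0,-0.304]
  ],
  "dr": [
    [0,0,0],
    [0,0,0],
    [0,0,0],
    [0,0,0],
    [0,0,0],
    [0,0,0],
    [0,0,0],
    [0,0,0],
    [0,0,0],
    [0,0,0]
  ],
  "gripper": [0,0,0,0,0,0,0,0,0,0]
}}

```text
clock: 13.02
eef_pos: [572.4, -300.0, 151.6]
eef_rot: [3.141, 0.0, 3.007]
wrist_force: [-0.9, 0.4, -2.2]
finger_gap: 13.6
finger_force: 60.0
```

{"op": "carry_out", "data": {
  "slide": [
    [0,0,-0.002],
    [0,0,-0.004],
    [0,0,-0.006],
    [0,0,-0.006]
  ],
  "dr": [
    [0,0,0],
    [0,0,0],
    [0,0,0],
    [0,0,0]
  ],
  "gripper": [0,0,0,0]
}}

```text
clock: 13.35
eef_pos: [572.3, -300.1, 150.1]
eef_rot: [3.14, -0.0, 3.007]
wrist_force: [-1.6, 0.4, 2.3]
finger_gap: 13.9
finger_force: 60.0
```

Contact: the wrist force went from −2.2 to +2.3 N. Releasing.

{"op": "carry_out", "data": {
  "slide": [
    [0,0,0],
    [0,0,0],
    [0,0,0],
    [0,0,0],
    [0,0,0],
    [0,0,0],
    [0,0,0],
    [0,0,0],
    [0,0,0],
    [0,0,0]
  ],
  "dr": [
    [0,0,0],
    [0,0,0],
    [0,0,0],
    [0,0,0],
    [0,0,0],
    [0,0,0],
    [0,0,0],
    [0,0,0],
    [0,0,0],
    [0,0,0]
  ],
  "gripper": [30,60,80,80,80,80,80,80,80,80]
}}

```text
clock: 14.18
eef_pos: [572.2, -300.0, 149.6]
eef_rot: [3.14, -0.0, 3.007]
wrist_force: [0.0, -0.1, 0.4]
finger_gap: 74.4
finger_force: 0.0
```

{"op": "carry_out", "data": {
  "slide": [
    [0,0,0.05],
    [0,0,0.12],
    [0,0,0.25],
    [0,0,0.4],
    [0,0,0.55],
    [0,0,0.7],
    [0,0,0.7],
    [0,0,0.7]
  ],
  "dr": [
    [0,0,0],
    [0,0,0],
    [0,0,0],
    [0,0,0],
    [0,0,0],
    [0,0,0],
    [0,0,0],
    [0,0,0]
  ],
  "gripper": [80,80,80,80,80,80,80,80]
}}

```text
clock: 14.85
eef_pos: [572.4, -300.0, 328.0]
eef_rot: [-3.141, 0.004, 3.007]
wrist_force: [0.8, 0.3, -0.3]
finger_gap: 75.4
finger_force: 0.0
```

Run:
```python
from h import *
s=read_state();print(s["eef_pos"],s["clock"],s["finger_gap"])
q=cv2.cvtColor(camera("wrist"),cv2.COLOR_RGB2BGR);t=cv2.cvtColor(camera("scene"),cv2.COLOR_RGB2BGR);T=cv2.cvtColor(camera("top"),cv2.COLOR_RGB2BGR)
r=lambda a,w,h:cv2.resize(a,(w,h),interpolation=cv2.INTER_CUBIC)
cv2.imwrite("pics/w6.png",np.vstack([np.hstack([r(q,400,300),r(t[130:280,80:280],400,300)]),np.hstack([r(T[85:160,85:185],400,300),r(t[225:330,285:425],400,300)])]))
```

```text
[ 572.35494819 -300.03089522  327.9633861 ] 14.85 75.43784176423978
```

View pics/w6.png

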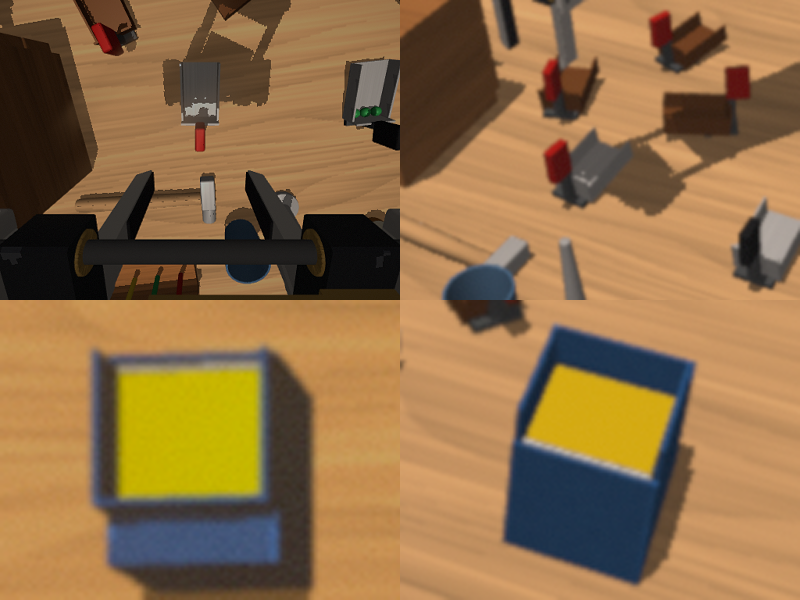

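The red-gripped scoop stands upright and empty at (200,95) in the wrist view. The flap is shut with no balls on it or on the bench, and the black scoop is undisturbed. Handing in.

```bash
python3 -c "
from cell import *
print(sign_off())"
```

```text
the job is handed in; nothing more can be done
None
```

I poured the three balls into the bin with the scoop's lip holding the flap open. The empty scoop stands upright and released on the bench, the flap is shut and the black scoop is untouched. I handed the job in at about 15 s and no verdict came back; I took the balls to be inside because none showed in the tray, on the flap or on the bench.

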